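# Feel along the clay coil of a plaque

## Task

Check the raised U-shaped clay coil on the plaque for rough spots: feel along its top with the fingertips from the blue band to the red band, touching it at every dark band in turn on the way, then take the hand away. Feel gently: the sprung tray may give a little but must never be pushed down to its stop. Keep the fingers off the plaque's white face, and do not pick up the plaque, shift the little bird on it or disturb anything else on the table.

Things in the scene. Friction and masses are not known exactly. Their poses are not given: they have to be found in the camera images.
- band0 (a point): centre of the blue band, the start (painted ring 16 mm wide round the coil): the point on the top of the coil, in the band's middle. z axis up
- band1 (a point): centre of dark brown band 1 counted from the blue end (painted ring 9 mm wide round the coil): the point on the top of the coil, in the band's middle. z axis up
- band2 (a point): centre of dark brown band 2 counted from the blue end (painted ring 9 mm wide round the coil): the point on the top of the coil, in the band's middle. z axis up
- band3 (a point): centre of dark brown band 3 counted from the blue end (painted ring 9 mm wide round the coil): the point on the top of the coil, in the band's middle. z axis up
- band4 (a point): centre of dark brown band 4 counted from the blue end (painted ring 9 mm wide round the coil): the point on the top of the coil, in the band's middle. z axis up
- band5 (a point): centre of dark brown band 5 counted from the blue end (painted ring 9 mm wide round the coil): the point on the top of the coil, in the band's middle. z axis up
- band6 (a point): centre of dark brown band 6 counted from the blue end (painted ring 9 mm wide round the coil): the point on the top of the coil, in the band's middle. z axis up
- band7 (a point): centre of the red band, the end (painted ring 16 mm wide round the coil): the point on the top of the coil, in the band's middle. z axis up
- coil: raised round-topped rope of clay, 18 mm wide, fixed on the plaque, top level throughout, 14 mm above the white face, 61 mm above the table at rest. One smooth U, 0.42 m long: legs 110 mm apart, bend radius 55 mm, ends 8 mm beyond bands 0 and 7. Bands 58 mm apart; straight lines between them stray up to 8 mm from its middle line. Origin: plaque's centre, on the white face
- ground: the smooth white glazed face of the plaque, 225 x 155 mm, on which the coil stands; origin at the centre of its underside, 3 mm under the white face; x along the long side
- plaque_mid (a point): centre of the plaque's white face. The plaque is a loose fired clay slab, 235 x 165 mm, 11 mm thick, about 0.7 kg, lying in the aluminium tray (walls 13 mm high, 2 mm of play all round)
- stand: fixed plywood board, 250 x 262 mm, 15 mm thick, under the sprung tray; origin on the table surface right below the tray's centre; x along the plaque's long side, the tray keeps to its -y side and a bare strip 60 mm wide with a small jar lies along its +y side
- tray (a joint): how far the aluminium tray, with the plaque on it, is pushed straight down on its springs, in m: 0 at rest (top), 0.012 at the stop. It begins to yield at about 1 to 3 N and each further mm takes about 0.4 N, so it is at its stop at 6 to 8 N. It comes back up by itself
- bird: small loose pale clay bird, 26 mm across, 33 mm high, standing unglued on the white ground inside the U, at least 33 mm from the coil's middle line; origin under its centre
- jar: small loose jar with red cap, 34 mm across, 55 mm high, on the plywood strip beside the tray, its top about 9 mm above the coil's top; origin under its centre
- bucket: loose yellow bucket of brushes, 110 mm across, 110 mm high, brushes to about 225 mm; origin under its centre
- bowl: loose blue bowl, 100 mm across, 45 mm high; origin under its centre
- brush: loose paint brush lying on the table, 190 mm long; x along it
- rib: loose wooden potter's rib, 90 x 50 x 12 mm, lying on the table; origin under its centre
- glaze: loose white glaze jar with blue cap, 64 mm across, 85 mm high; origin under its centre

How it is judged:
By the outcome, as a careful person would: the job done as asked, in the order asked, and still so for the second after the job is handed in, with the robot touching nothing.
It also fails if it takes over 51 s, if anything falls off the work surface, if the arm or the gripper's body presses on something with over 40 N, if the wrist force passes 120 N, or if a joint passes its speed limit or range.

## Robot

A 6-joint arm with a two-finger parallel gripper is mounted at the origin on the work surface. World frame = base frame: x ahead of the robot, y to its left, z up, the work surface at z = 0. Lengths are in m, angles in rad, forces in N, time in s.
With the tool pointing down it reaches from about 0.35 to 0.775 m from the base axis. Payload 7.3 kg.
Tool frame: the origin (TCP) lies at the very end of the fingers, on their centre line; the grasp point (between the pads) lies grip_point_offset behind it (grip_point_offset is the distance from the TCP to the grasp point, in m); z points along the fingers, y is the direction in which the jaws open and shut (so a half turn about z gives the same grasp; the last joint's range is limited). The gripper opens to 92 mm and grips with 3 to 60 N. Pads are 19 mm wide; open, the fingers measure 130 mm over their backs; the gripper's body (75 mm by 190 mm) begins 47 mm behind the grasp point.
Start: joints at [-1.457, 0.342, 1.524, -0, 1.275, -0.146], TCP at [0.135, -0.507, 0.227] pointing down, gripper open.
Joint ranges: [-2.53, 2.53], [-0.77, 2.02], [0.04, 2.7], [-1, 4.14], [0.28, 2.66], [-3.11, 3.11]. Speed limits (rad/s): [2.57, 2.57, 3.14, 3.14, 3.14, 3.14].

## Interface

Orientations are given as [roll, pitch, yaw] about the fixed x, y, z axes, in that order (R = Rz(yaw) Ry(pitch) Rx(roll)).
In Python, from cell import * gives the robot as it stands.
- The arm moves only by the shell command python3 -m inch 'ROWS' [OPENING] [FORCE]. ROWS is JSON, a list that holds one entry, the list of rows, each a list of 4 numbers: the shift along the tool's x, y, z in mm, then the turn about the tool's z in rad. In form: [[[x, y, z, roll], ...]]. A call has 1 to 10 rows; each row shifts and turns the commanded pose from where the row before left it, along the tool's axes as they then stand; what a row does not reach is not made up. A row lasts 1/8 s, in which the tool goes at most 62.5 mm and 10.7 degrees, less where a joint would pass 70% of its speed; a pose out of reach is approached as far as the arm can. A call with a gripper value outside its range is refused whole. OPENING is the closure, from -1 (fully open) to 1 (shut), set as the call begins (- or left out, the last holds). The fingers move at their own pace and stop on an object; FORCE is the grip in N (left out, the last holds). Time passes only in rows, so rows that do not move let the fingers close. It gives the time, the measured TCP pose, the force and the opening at its end, in the units of the state.
- observe(): the state, without advancing time (a new reading comes with each control period).
- read_camera(name): name is "scene" or "top" or "wrist"; returns a dict with "img" (384x512x3 uint8, blue, green, red), "fx", "fy", "cx", "cy" (pixels), "k1" (the pictures are not rectified: a ray, as slopes to the right and down, at radius r is drawn at 1 + k1 r^2 times it, then the intrinsics apply), "eye" and "rotation" of the camera in the world; the wrist camera has in their place "T_tool_cam" (4x4, takes a point from camera to tool coordinates, whose origin is the TCP and whose axes are the flange's). Camera axes: x right, y down, z forward; pixel columns grow to the right and rows downward; lengths in m; the calibration is good to about 2 mm. A picture is of the moment at which its call begins: read the wrist's pose just before it. There is no depth.
- hand_in(): hands the job in, once; it reports no verdict.
Trained networks look in the newest picture that a camera, given by its name, has taken for a name from the list of things; names that differ only in an ending like _2 or _b are one class to them, and where a whole thing is asked for, a point or a joint stands for the part that bears it (a point fixed in the world has none). Each returns a list of dicts, best first, with "conf" (0 to 1); they miss things now and then, are a little off and sometimes report something else, mostly with a low value. They report only what shows in the picture. A call takes as long as a camera call.
- boxes_of(camera, label): "at" ([row, column] in pixels, amid what is visible of it).
- place_of(camera, label): "at" ([row, column] in pixels: a listed point, or the origin of a listed thing).
The state is a dict: "time": time; "qpos": joint angles; "qvel": joint speeds; "joint_efforts": joint torques, N m; "tool_pos": TCP position; "tool_rot": TCP orientation; "contact_force": force on the tool from outside, world axes, zero at the start; "torque": the same for the moment, N m; "opening": finger opening in m.
Only numpy, scipy, OpenCV 4.12 (cv2) and the standard library are available. Lean on these libraries where they do the work, as an engineer would, in place of code of your own. Each camera call takes 0.05 s, during which the arm holds its last target. There are 200 camera calls.

## Working session

There is one attempt and no reset: what is moved stays moved. The work goes in short steps, Python scripts to look and compute and a shell command to move; the robot and the scene stay as the last step left them, time stands still between calls to the robot, and variables do not carry over. Pictures are saved under pics/ and viewed, about 8 in all and at most 12, crops included, and the job is handed in when it is done.

```bash
ls; mkdir -p pics; cat > h.py <<'E'
from cell import *
import numpy as np, cv2
from scipy.spatial.transform import Rotation as R
def cam(name):
    s=observe(); c=read_camera(name)
    if name=="wrist":
        T=np.eye(4);T[:3,:3]=R.from_euler('xyz',s['tool_rot']).as_matrix();T[:3,3]=s['tool_pos']
        M=T@np.array(c['T_tool_cam']); c['eye']=M[:3,3]; c['rotation']=M[:3,:3]
    return c
def ray(c,rc,z):
    K=np.array([[c['fx'],0,c['cx']],[0,c['fy'],c['cy']],[0,0,1.]])
    p=cv2.undistortPoints(np.array([[[rc[1],rc[0]]]],float),K,np.array([c['k1'],0,0,0.]))[0,0]
    d=np.array(c['rotation'])@np.array([p[0],p[1],1]); e=np.array(c['eye'])
    return e+d*(z-e[2])/d[2]
E
python3 - <<'E'
from h import *
s=observe();print({k:np.round(v,3) for k,v in s.items()})
for n in ["top","scene"]:
    c=cam(n); cv2.imwrite(f'pics/{n}0.png',c['img']); print(n,np.round(c['eye'],3),c['fx'])
    for l,z in [(f'band{i}',.061) for i in range(8)]+[('plaque_mid',.047),('bird',.047),('jar',.015),('stand',0.015),('bucket',0),('glaze',0),('bowl',0)]:
        r=place_of(n,l)
        print(l,[(np.round(x['at']).astype(int).tolist(),round(x['conf'],2),np.round(ray(c,x['at'],z)[:2],3).tolist()) for x in r[:2]])
E
```

```text
pics
{'time': np.float64(0.0), 'qpos': array([-1.457,  0.343,  1.525, -0.   ,  1.275, -0.146]), 'qvel': array([-0.002,  0.001,  0.002,  0.001,  0.   ,  0.   ]), 'joint_efforts': array([ -0.   , -43.124, -24.422,   0.072,   0.056,  -0.   ]), 'tool_pos': array([ 0.135, -0.507,  0.226]), 'tool_rot': array([-3.14, -0.  ,  0.26]), 'contact_force': array([ 0.652, -0.638,  0.207]), 'torque': array([ 0.007, -0.028, -0.042]), 'opening': np.float64(0.092)}
top [0.428 0.023 1.25 ] 470.18481449679433Traceback (most recent call last):
  File "<stdin>", line 7, in <module>
  File "h.py", line 14, in ray
    return e+d*(z-e[2])/d[2]
                        ~^^^
IndexError: invalid index to scalar variable.
```

```bash
sed -i "s/    d=np.array(c\['rotation'\])@/    Q=np.array(c['rotation']); Q=Q if Q.ndim==2 else R.from_euler('xyz',Q).as_matrix()\n    d=Q@/" h.py
python3 - <<'E'
from h import *
for n in ["top","scene"]:
    c=cam(n); cv2.imwrite(f'pics/{n}0.png',c['img']); print(n,np.round(c['eye'],3),c['fx'],c['rotation'])
    for l,z in [(f'band{i}',.061) for i in range(8)]+[('plaque_mid',.047),('bird',.047),('jar',.015),('stand',0.0),('bucket',0),('glaze',0),('bowl',0)]:
        r=place_of(n,l)
        print(l,[(np.round(x['at']).astype(int).tolist(),round(x['conf'],2),np.round(ray(c,x['at'],z)[:2],3).tolist()) for x in r[:2]])
E
```

```text
top [0.428 0.023 1.25 ] 470.18481449679433 [-3.07133843 -0.01002743 -1.58104346]
band0 [([202, 256], 0.91, [0.49, 0.017]), ([188, 188], 0.88, [0.53, 0.189])]
band1 [([202, 256], 0.91, [0.49, 0.017]), ([188, 188], 0.88, [0.53, 0.189])]
band2 [([202, 256], 0.91, [0.49, 0.017]), ([188, 188], 0.88, [0.53, 0.189])]
band3 [([202, 256], 0.91, [0.49, 0.017]), ([188, 188], 0.88, [0.53, 0.189])]
band4 [([202, 256], 0.91, [0.49, 0.017]), ([188, 188], 0.88, [0.53, 0.189])]
band5 [([202, 256], 0.91, [0.49, 0.017]), ([188, 188], 0.88, [0.53, 0.189])]
band6 [([202, 256], 0.91, [0.49, 0.017]), ([188, 188], 0.88, [0.53, 0.189])]
band7 [([202, 256], 0.91, [0.49, 0.017]), ([188, 188], 0.88, [0.53, 0.189])]
plaque_mid [([178, 231], 0.97, [0.556, 0.079]), ([183, 235], 0.5, [0.542, 0.071])]
bird [([183, 238], 0.41, [0.542, 0.061])]
jar [([132, 234], 0.65, [0.681, 0.073])]
stand [([197, 213], 0.46, [0.508, 0.13])]
bucket [([178, 94], 0.83, [0.562, 0.447]), ([235, 114], 0.36, [0.41, 0.393])]
glaze [([200, 404], 0.68, [0.496, -0.38]), ([204, 231], 0.52, [0.49, 0.082])]
bowl [([152, 407], 0.77, [0.626, -0.393
[... 475 characters left out ...]
28, -0.003])]
band5 [([179, 283], 0.95, [0.519, 0.198]), ([215, 254], 0.95, [0.528, -0.003])]
band6 [([179, 283], 0.95, [0.519, 0.198]), ([215, 254], 0.95, [0.528, -0.003])]
band7 [([179, 283], 0.95, [0.519, 0.198]), ([215, 254], 0.95, [0.528, -0.003])]
plaque_mid [([202, 271], 0.84, [0.534, 0.091]), ([207, 276], 0.71, [0.556, 0.081])]
bird [([182, 282], 0.64, [0.511, 0.202]), ([211, 264], 0.41, [0.536, 0.045])]
jar [([182, 282], 0.58, [0.49, 0.248]), ([231, 310], 0.52, [0.669, 0.064])]
stand [([217, 275], 0.79, [0.549, 0.089]), ([220, 276], 0.48, [0.557, 0.081])]
bucket [([162, 327], 0.67, [0.565, 0.454])]
glaze [([323, 165], 0.69, [0.51, -0.376])]
bowl [([348, 204], 0.62, [0.625, -0.387])]
```

View pics/top0.png

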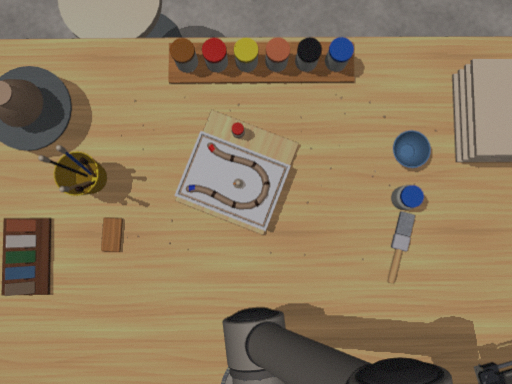

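```bash
python3 -m inch '[[[36,-34,-5,0],[36,-34,-5,0],[36,-34,-5,0],[36,-34,-5,0],[36,-34,-5,0],[36,-34,-5,0],[36,-34,-5,0]]]' 1 10; python3 -m inch '[[[36,-34,-5,0],[36,-34,-5,0],[36,-34,-5,0],[36,-34,-5,0],[36,-34,-5,0],[36,-34,-5,0],[36,-34,-5,0],[0,0,0,0],[0,0,0,0]]]'
python3 - <<'E'
from h import *
s=observe();print({k:np.round(s[k],3) for k in ['time','tool_pos','tool_rot','contact_force','opening','qpos']})
c=cam('wrist');print(np.round(c['T_tool_cam'],3),np.round(c['eye'],3))
cv2.imwrite('pics/w0.png',c['img'])
for l,z in [('band0',.061),('plaque_mid',.047),('bird',.047),('jar',.015)]:
    print(l,[(np.round(x['at'],1).tolist(),round(x['conf'],2),np.round(ray(c,x['at'],z)[:2],4).tolist()) for x in place_of('wrist',l)[:10]])
E
```

```text
time: 2.58
tool_pos: [0.3179, -0.2113, 0.2621]
tool_rot: [3.141, -0.0, 0.259]
contact_force: [0.9, -0.2, 0.1]
opening: 0.0261
time: 3.7
tool_pos: [0.4993, 0.0819, 0.2964]
tool_rot: [3.141, 0.001, 0.26]
contact_force: [-0.9, 0.2, 0.3]
opening: 0.0005
{'time': np.float64(3.7), 'tool_pos': array([0.499, 0.082, 0.296]), 'tool_rot': array([3.141e+00, 1.000e-03, 2.600e-01]), 'contact_force': array([-0.857,  0.167,  0.291]), 'opening': np.float64(0.001), 'qpos': array([ 1.100e-02,  2.610e-01,  1.446e+00, -1.000e-03,  1.436e+00,
        1.322e+00])}
[[-0.    -0.959 -0.283  0.077]
 [ 1.    -0.001  0.001  0.001]
 [-0.001 -0.283  0.959 -0.157]
 [ 0.     0.     0.     1.   ]] [0.575 0.101 0.454]
band0 [([145.1, 228.9], 0.96, [0.5174, 0.1247]), ([90.9, 279.9], 0.94, [0.606, 0.0753]), ([180.7, 294.1], 0.93, [0.4914, 0.0204]), ([126.8, 194.1], 0.87, [0.5298, 0.1775]), ([171.9, 258.5], 0.83, [0.4907, 0.0742]), ([114.2, 312.1], 0.82, [0.5882, 0.024]), ([216.2, 495.4], 0.73, [0.5195, -0.3107]), ([56.4, 249.7], 0.66, [0.6374, 0.1255]), ([153.5, 330.7], 0.56, [0.5433, -0.0186])]
plaque_mid [([130.8, 267.8], 0.6, [0.5498, 0.076])]
bird [([136.6, 275.0], 0.75, [0.5445, 0.0637]), ([54.1, 36.3], 0.17, [0.5723, 0.4183])]
jar [([44.3, 302.3], 0.97, [0.6806, 0.0588]), ([145.4, 227.1], 0.43, [0.5095, 0.1301]), ([275.7, 458.1], 0.22, [0.3849, -0.3475])]
```

View pics/w0.png

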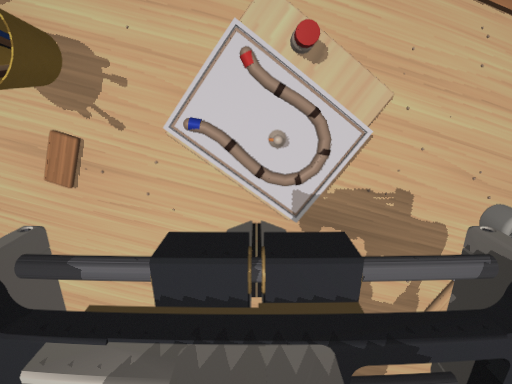

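```bash
cat >> h.py <<'E'
def project(c,P):
    Q=np.array(c['rotation']); Q=Q if Q.ndim==2 else R.from_euler('xyz',Q).as_matrix()
    X=(np.asarray(P)-np.array(c['eye']))@Q; a=X[:,:2]/X[:,2:]; a=a*(1+c['k1']*(a**2).sum(1,keepdims=True))
    return a*[c['fx'],c['fy']]+[c['cx'],c['cy']]
def ortho(c,x0,y0,w,h,z,m=.0005):   # picture: up=+x, left=+y ; x0,y0 = max corner
    r,q=np.mgrid[0:int(h/m),0:int(w/m)]
    P=np.stack([x0-r*m,y0-q*m,np.full(r.shape,z)],-1).reshape(-1,3)
    p=project(c,P).reshape(r.shape+(2,)).astype(np.float32)
    return cv2.remap(c['img'],p[...,0],p[...,1],cv2.INTER_CUBIC)
E
python3 - <<'E'
from h import *
c=cam('wrist'); o=ortho(c,.69,.21,.27,.25,.061); cv2.imwrite('pics/o_w.png',o)
t=cam('top'); o2=ortho(t,.69,.21,.27,.25,.061)
hsv=cv2.cvtColor(o,cv2.COLOR_BGR2HSV)
def cent(mask,img,tag):
    n,_,st,ce=cv2.connectedComponentsWithStats(mask.astype(np.uint8))
    print(tag,[(int(st[i,4]),round(.69-ce[i][1]*.0005,4),round(.21-ce[i][0]*.0005,4)) for i in range(1,n) if st[i,4]>80])
for o_,tg in((o,'w'),(o2,'t')):
    h=cv2.cvtColor(o_,cv2.COLOR_BGR2HSV); b=o_.astype(int)
    cent((b[...,0]>b[...,2]+50),o_,tg+'blue'); cent((h[...,1]>180)&(b[...,2]>90)&(b[...,1]<70),o_,tg+'red'); cent(b.max(-1)<75,o_,tg+'dark')
for i in range(0,270,20):
    cv2.line(o,(i*2,0),(i*2,6),(0,0,255),1); 
for i in range(0,250,20): cv2.line(o,(0,i*2),(6,i*2),(0,0,255),1)
cv2.imwrite('pics/o_w.png',cv2.resize(np.vstack([o[:500]]),None,fx=1.2,fy=1.2))
E
```

```text
wblue [(914, np.float64(0.5345), np.float64(0.1793))]
wred [(667, np.float64(0.6336), np.float64(0.1291))]
wdark [(144, np.float64(0.6888), np.float64(0.2046)), (334, np.float64(0.6689), np.float64(0.0643)), (178, np.float64(0.6611), np.float64(0.0673)), (572, np.float64(0.6072), np.float64(0.0769)), (484, np.float64(0.5909), np.float64(0.0215)), (365, np.float64(0.5433), np.float64(-0.0102)), (550, np.float64(0.518), np.float64(0.1231)), (356, np.float64(0.4935), np.float64(0.0156)), (468, np.float64(0.4904), np.float64(0.0725))]
tblue []
tred [(2323, np.float64(0.679), np.float64(0.0624))]
tdark [(24249, np.float64(0.5361), np.float64(0.0069)), (11463, np.float64(0.4873), np.float64(0.1363))]
```

View pics/o_w.png

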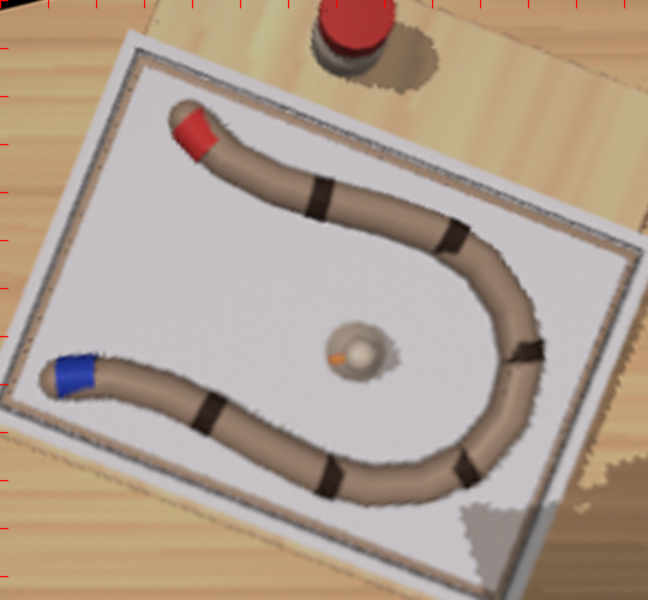

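```bash
cat > plan.py <<'E'
import sys
from h import *
from scipy.interpolate import CubicSpline
B=np.array([[.5345,.1793],[.518,.1231],[.4904,.0725],[.4935,.0156],[.5433,-.0102],[.5909,.0215],[.6072,.0769],[.6336,.1291]])
cs=CubicSpline(np.arange(8),B)
def target(u):
    p=cs(u);t=cs(u,1);return p,np.arctan2(t[0],-t[1])
if __name__=="__main__":
    # args: u values to step through
    s=observe();p=np.array(s['tool_pos'][:2]);yaw=s['tool_rot'][2]
    print('at',np.round(s['tool_pos'],4),'yaw',round(yaw,3),'F',np.round(s['contact_force'],1))
    rows=[]
    for u in map(float,sys.argv[1:]):
        q,w=target(u);w=yaw+(w-yaw+np.pi)%(2*np.pi)-np.pi
        d=(q-p)*1e3; rows.append([round(d@[np.cos(yaw),np.sin(yaw)],1),round(d@[np.sin(yaw),-np.cos(yaw)],1),0,round(-(w-yaw),3)])
        p,yaw=q,w
    print(str(rows).replace('np.float64','').replace('(','').replace(')',''))
E
python3 plan.py 0
python3 - <<'E'
from plan import *
for u in np.arange(0,7.1,.5): print(u,np.round(cs(u),4),round(target(u)[1],2))
c=cam('wrist');o=ortho(c,.69,.21,.27,.25,.061)
for u in np.arange(0,7.01,.1):
    p=cs(u);cv2.circle(o,(int((.21-p[1])*2000),int((.69-p[0])*2000)),1,(0,255,0),-1)
cv2.imwrite('pics/o2.png',o)
E
```

```text
at [0.4995 0.0815 0.2969] yaw 0.259 F [-1.1  0.1  0.3]
[[58.8, -85.6, 0, 0.203]]
0.0 [0.5345 0.1793] 0.06
0.5 [0.5304 0.149 ] -0.32
1.0 [0.518  0.1231] -0.54
1.5 [0.5028 0.0986] -0.54
2.0 [0.4904 0.0725] -0.32
2.5 [0.4859 0.0432] 0.03
3.0 [0.4935 0.0156] 0.55
3.5 [ 0.5149 -0.004 ] 1.09
4.0 [ 0.5433 -0.0102] 1.64
4.5 [ 5.705e-01 -1.000e-04] 2.17
5.0 [0.5909 0.0215] 2.59
5.5 [0.6014 0.0483] 2.9
6.0 [0.6072 0.0769] 2.94
6.5 [0.6155 0.1047] 2.72
7.0 [0.6336 0.1291] 2.28
```

View pics/o2.png

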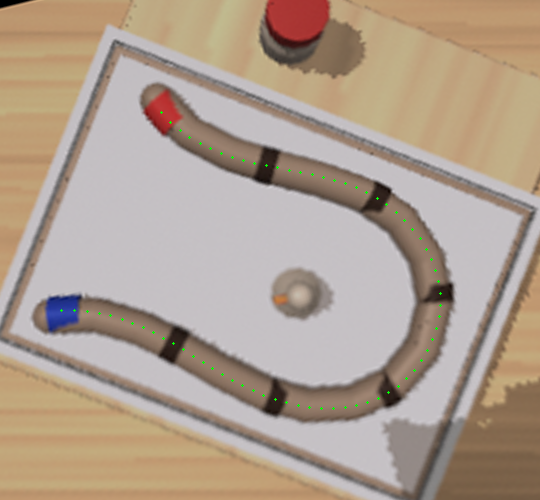

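```bash
sed -i 's/\[.4935,.0156\],\[.5433,-.0102\]/[.494,.0162],[.5433,-.0088]/' plan.py
python3 -m inch '[[[20,-29,20,0],[20,-29,20,0],[19,-28,30,0],[0,0,35,0.1],[0,0,35,0.1],[0,0,40,0],[0,0,20,0],[0,0,0,0],[0,0,0,0]]]'; python3 plan.py 0
python3 - <<'E'
from h import *
c=cam('wrist');o=ortho(c,.69,.25,.30,.25,.061);cv2.imwrite('pics/w1.png',np.vstack([c['img']]));cv2.imwrite('pics/o3.png',o)
print(np.round(project(c,np.array([[.5345,.1793,.061],observe()['tool_pos']])),1))
E
```

```text
time: 5.22
tool_pos: [0.5354, 0.1804, 0.0977]
tool_rot: [-3.141, -0.002, 0.06]
contact_force: [0.7, -0.6, 0.3]
opening: 0.0005
at [0.5354 0.1804 0.0977] yaw 0.06 F [ 0.7 -0.6  0.3]
[[-1.0, 1.0, 0, -0.002]]
[[255.9 218. ]
 [254.2 238.6]]
```

View pics/w1.png

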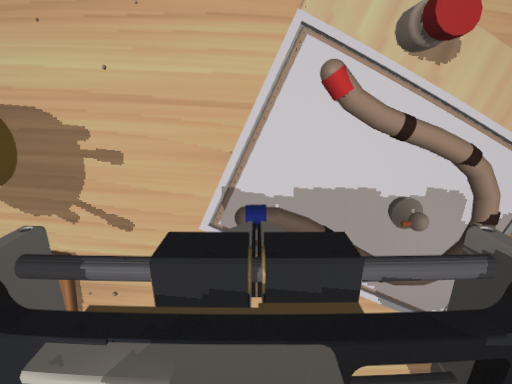

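```bash
python3 -m inch '[[[-1,1,12,0],[0,0,12,0],[0,0,8,0],[0,0,1,0],[0,0,0,0]]]';python3 -m inch '[[[0,0,1,0],[0,0,1,0],[0,0,0,0]]]'; python3 -m inch '[[[0,0,1,0],[0,0,1,0],[0,0,0,0]]]'
```

```text
time: 5.9
tool_pos: [0.5338, 0.1793, 0.0636]
tool_rot: [3.141, -0.0, 0.06]
contact_force: [0.0, 0.7, -1.1]
opening: 0.0004
time: 6.28
tool_pos: [0.5337, 0.1793, 0.0617]
tool_rot: [3.142, -0.0, 0.06]
contact_force: [0.1, 0.8, -0.2]
opening: 0.0005
time: 6.65
tool_pos: [0.5338, 0.1793, 0.0598]
tool_rot: [3.142, -0.0, 0.06]
contact_force: [-0.0, 0.1, 2.6]
opening: 0.0004
```

```bash
python3 -m inch '[[[0,0,1,0],[0,0,1,0],[0,0,0,0]]]'; python3 plan.py .15 .3 .45 .6 .75 .9 1 1.12 1.24
```

```text
time: 7.02
tool_pos: [0.5338, 0.1793, 0.0577]
tool_rot: [3.142, -0.0, 0.06]
contact_force: [0.3, 0.8, 2.1]
opening: 0.0006
at [0.5338 0.1793 0.0577] yaw 0.06 F [0.3 0.8 2.1]
[[0.1, 9.8, 0, 0.12], [-0.5, 9.2, 0, 0.119], [-0.5, 8.9, 0, 0.109], [-0.4, 8.7, 0, 0.094], [-0.3, 8.6, 0, 0.076], [-0.3, 8.6, 0, 0.056], [-0.1, 5.8, 0, 0.026], [-0.1, 6.9, 0, 0.019], [-0.0, 6.9, 0, 0.007]]
```

```bash
python3 -m inch '[[[0.1,9.8,0,0.12],[-0.5,9.2,0,0.12],[-0.5,8.9,0,0.11],[-0.4,8.7,0,0.09],[-0.3,8.6,0,0.08],[-0.3,8.6,0,0.06],[-0.1,5.8,0,0.02],[-0.1,6.9,0,0.02],[0,6.9,0,0.01]]]'; python3 plan.py 1.38 1.52 1.66 1.8 1.9 2 2.14 2.28 2.42 2.56
```

```text
time: 8.15
tool_pos: [0.5104, 0.1111, 0.0577]
tool_rot: [-3.141, -0.0, -0.57]
contact_force: [1.4, 1.3, 2.9]
opening: 0.0007
at [0.5104 0.1111 0.0577] yaw -0.57 F [1.4 1.3 2.9]
[[0.1, 7.8, 0, -0.013], [0.1, 8.1, 0, -0.026], [0.2, 8.1, 0, -0.043], [0.2, 8.1, 0, -0.061], [0.2, 5.8, 0, -0.054], [0.2, 5.8, 0, -0.061], [0.4, 8.3, 0, -0.092], [0.4, 8.3, 0, -0.096], [0.4, 8.3, 0, -0.103], [0.5, 8.2, 0, -0.114]]
```

```bash
python3 -m inch '[[[0.1,7.8,0,-0.01],[0.1,8.1,0,-0.03],[0.2,8.1,0,-0.04],[0.2,8.1,0,-0.06],[0.2,5.8,0,-0.05],[0.2,5.8,0,-0.06],[0.4,8.3,0,-0.09],[0.4,8.3,0,-0.1],[0.4,8.3,0,-0.1],[0.5,8.2,0,-0.11]]]'; python3 plan.py 2.7 2.8 2.9 3 3.12 3.24 3.36 3.48 3.6 3.72
python3 - <<'E'
from h import *
c=cam('wrist');cv2.imwrite('pics/w2.png',c['img'])
E
```

```text
time: 9.4
tool_pos: [0.4854, 0.0397, 0.0575]
tool_rot: [-3.141, 0.001, 0.084]
contact_force: [1.2, 1.4, 2.5]
opening: 0.0007
at [0.4854 0.0397 0.0575] yaw 0.084 F [1.2 1.4 2.5]
[[1.6, 7.9, 0, -0.137], [0.3, 5.7, 0, -0.102], [0.3, 5.6, 0, -0.112], [0.3, 5.6, 0, -0.121], [0.5, 6.8, 0, -0.144], [0.5, 6.9, 0, -0.134], [0.4, 6.9, 0, -0.126], [0.4, 7.0, 0, -0.122], [0.4, 7.0, 0, -0.121], [0.4, 7.0, 0, -0.123]]
```

View pics/w2.png

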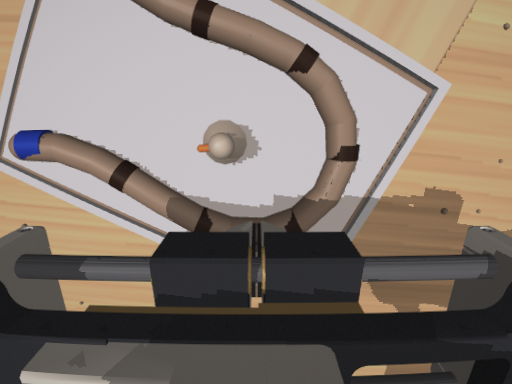

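```bash
python3 - <<'E'
from plan import *
c=cam('wrist')
for n,rc in [(1,(177,123)),(2,(220,203)),(3,(221,295)),(4,(153,343)),(5,(60,303)),(6,(18,203))]: print(n,np.round(ray(c,rc,.058)[:2],4),B[n])
E
```

```text
1 [0.5184 0.1194] [0.518  0.1231]
2 [0.4954 0.0712] [0.4904 0.0725]
3 [0.4997 0.0151] [0.494  0.0162]
4 [ 0.5436 -0.0071] [ 0.5433 -0.0088]
5 [0.5903 0.0222] [0.5909 0.0215]
6 [0.6059 0.0755] [0.6072 0.0769]
```

```bash
python3 -m inch '[[[1.5,7.9,0,-0.14],[0.3,5.7,0,-0.1],[0.3,5.6,0,-0.11],[0.3,5.6,0,-0.12],[0.5,6.8,0,-0.14],[0.5,6.9,0,-0.13],[0.4,6.9,0,-0.13],[0.4,7,0,-0.12],[0.4,7,0,-0.12],[0.4,7,0,-0.12]]]'; python3 plan.py 3.83 3.92 4 4.12 4.24 4.36 4.48 4.6 4.72 4.84
```

```text
time: 10.75
tool_pos: [0.5264, -0.0073, 0.0573]
tool_rot: [-3.139, 0.001, 1.312]
contact_force: [-1.8, 0.0, 3.0]
opening: 0.0007
at [ 0.5264 -0.0073  0.0573] yaw 1.312 F [-1.8  0.   3. ]
[[0.7, 7.2, 0, -0.13], [0.3, 5.2, 0, -0.101], [0.2, 4.6, 0, -0.094], [0.5, 6.9, 0, -0.139], [0.5, 6.9, 0, -0.128], [0.4, 7.0, 0, -0.119], [0.4, 7.0, 0, -0.111], [0.4, 7.1, 0, -0.105], [0.4, 7.1, 0, -0.102], [0.4, 7.1, 0, -0.102]]
```

```bash
python3 -m inch '[[[0.7,7.2,0,-0.13],[0.3,5.2,0,-0.1],[0.2,4.6,0,-0.09],[0.5,6.9,0,-0.14],[0.5,6.9,0,-0.13],[0.4,7,0,-0.12],[0.4,7,0,-0.11],[0.4,7.1,0,-0.1],[0.4,7.1,0,-0.1],[0.4,7.1,0,-0.1]]]'; python3 plan.py 4.92 5 5.14 5.28 5.42 5.56 5.7 5.85 6 6.1
```

```text
time: 12.0
tool_pos: [0.5859, 0.0136, 0.0574]
tool_rot: [-3.14, -0.001, 2.431]
contact_force: [-1.9, -1.9, 2.9]
opening: 0.0005
at [0.5859 0.0136 0.0574] yaw 2.431 F [-1.9 -1.9  2.9]
[[0.8, 4.7, 0, -0.08], [0.2, 4.6, 0, -0.071], [0.5, 8.0, 0, -0.117], [0.4, 8.0, 0, -0.096], [0.3, 8.0, 0, -0.074], [0.2, 8.1, 0, -0.051], [0.1, 8.2, 0, -0.03], [0.1, 8.8, 0, -0.009], [-0.0, 8.9, 0, 0.015], [-0.1, 5.9, 0, 0.023]]
```

```bash
python3 -m inch '[[[0.8,4.7,0,-0.08],[0.2,4.6,0,-0.07],[0.5,8,0,-0.12],[0.4,8,0,-0.1],[0.3,8,0,-0.07],[0.2,8.1,0,-0.05],[0.1,8.2,0,-0.03],[0.1,8.8,0,-0.01],[0,8.9,0,0.01],[-0.1,5.9,0,0.02]]]'; python3 plan.py 6.22 6.35 6.48 6.61 6.74 6.87 7
python3 - <<'E'
from h import *
c=cam('wrist');cv2.imwrite('pics/w3.png',c['img'])
E
```

```text
time: 13.25
tool_pos: [0.6091, 0.0836, 0.0577]
tool_rot: [-3.141, -0.0, 2.929]
contact_force: [-0.2, -2.0, 2.5]
opening: 0.0002
at [0.6091 0.0836 0.0577] yaw 2.929 F [-0.2 -2.   2.5]
[[0.3, 6.0, 0, 0.051], [-0.2, 7.6, 0, 0.063], [-0.3, 7.6, 0, 0.082], [-0.4, 7.6, 0, 0.099], [-0.4, 7.7, 0, 0.114], [-0.5, 7.9, 0, 0.124], [-0.5, 8.3, 0, 0.128]]
```

View pics/w3.png

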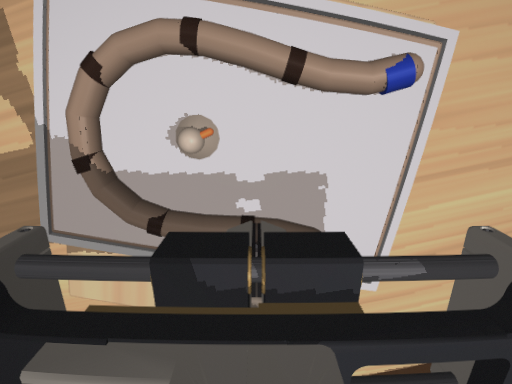

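```bash
python3 -m inch '[[[0.3,6,0,0.05],[-0.2,7.6,0,0.06],[-0.3,7.6,0,0.08],[-0.4,7.6,0,0.1],[-0.4,7.7,0,0.11],[-0.5,7.9,0,0.12],[-0.5,8.3,0,0.13],[0,0,0,0],[0,0,0,0]]]'; python3 plan.py 7
```

```text
time: 14.42
tool_pos: [0.6333, 0.1292, 0.0578]
tool_rot: [3.14, -0.0, 2.282]
contact_force: [0.7, 1.6, 3.1]
opening: 0.0003
at [0.6333 0.1292 0.0578] yaw 2.282 F [0.7 1.6 3.1]
[[-0.2, 0.2, 0, 0.015]]
```

```bash
python3 -m inch '[[[0,0,-2,0],[0,0,-4,0],[0,0,-20,0],[0,0,-40,0],[0,0,-50,0],[0,0,-50,0],[0,0,-50,0],[0,0,0,0],[0,0,0,0]]]'
python3 - <<'E'
from plan import *
c=cam('wrist');o=ortho(c,.69,.21,.27,.25,.061)
for i in range(8): cv2.circle(o,(int((.21-B[i][1])*2000),int((.69-B[i][0])*2000)),2,(0,255,0),-1)
cv2.imwrite('pics/w4.png',np.hstack([cv2.resize(o,None,fx=.8,fy=.8),cv2.resize(c['img'],None,fx=.65,fy=400/384)]));print(np.round(observe()['contact_force'],1))
E
```

```text
time: 15.55
tool_pos: [0.6326, 0.1283, 0.2728]
tool_rot: [-3.14, -0.001, 2.28]
contact_force: [-0.3, -0.8, 0.1]
opening: 0.0005
[-0.3 -0.6 -0.2]
```

View pics/w4.png

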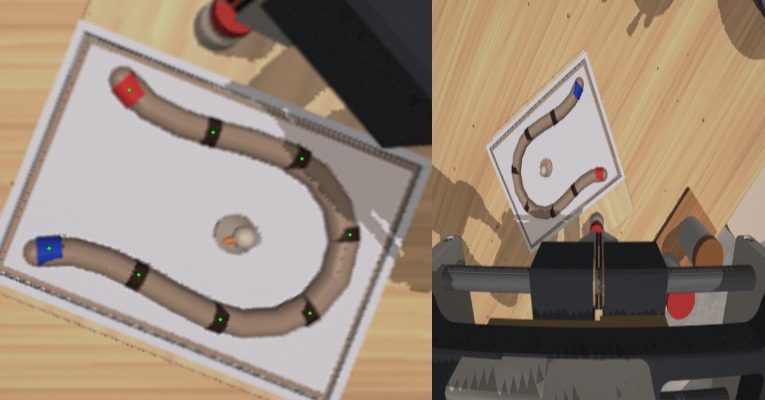

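```bash
python3 -c "
from cell import *
hand_in()"
```

```text
the job is handed in; nothing more can be done
```

I felt along the coil's top with the closed fingertips in one unbroken stroke, from the blue band over dark bands 1 to 6 to the red band. I then lifted the hand straight up to about 0.21 m above the coil and handed the job in, at about 15.6 s.

- **Force:** the upward force read 2.1 to 3.1 N at each stop along the stroke. The fingertips stayed at about 57.5 mm height, so the tray was pushed down about 3.5 mm of its 12 mm.
- **Position:** in the last wrist picture, all eight points I aimed for lie on their bands. The bird and the jar look undisturbed, and the force was back to zero within noise (under 1 N).
- **Disagreements:** partway along, a second measurement of bands 2 and 3 differed by 5 to 6 mm, and I put this down to the gripper hiding part of them. Band 1 differed by about 4 mm, and bands 4 to 6 agreed within about 2 mm. I kept the first positions, and the last picture bears them out.
- **Not checked:** I did not look again at the bucket, bowl, brush, rib and glaze jar. The hand stayed well clear of them on the way in and over the plaque.

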